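# Fit the drive shaft into its two pillow-block bearings

### The arm

A 6-joint arm with a two-finger parallel gripper is mounted at the origin on the work surface. World frame = base frame: x ahead of the robot, y to its left, z up, the work surface at z = 0. Lengths are in mm, angles in rad, forces in N, time in s.
With the tool pointing down it reaches from about 350 to 975 mm from the base axis. Payload 7.1 kg.
Tool frame: the origin (TCP) lies on the front face of the gripper's body, between the roots of the fingers; the fingertips stand 80 mm ahead of it and the grasp point (between the pads) lies 61 mm ahead of it (env.tips_ahead is the distance from the TCP to the fingertips, in mm); z points along the fingers, y is the direction in which the jaws open and shut (so a half turn about z gives the same grasp; the last joint's range is limited). The gripper opens to 88 mm and grips with 3 to 60 N. Pads are 20 mm wide; open, the fingers measure 115 mm over their backs; the gripper's body (75 mm by 178 mm) begins 61 mm behind the grasp point.
Start: joints at [-1.188, 0.423, 1.63, -0, 1.089, -0.019], TCP at [244.438, -575.2, 302.675] pointing down, gripper open.
Joint ranges: [-3, 3], [-0.9, 2.11], [0.09, 2.58], [-1.31, 4.45], [0.11, 2.69], [-2.54, 2.54]. Speed limits (rad/s): [2.39, 2.39, 3.01, 3.14, 3.14, 3.14].

### API

Orientations are given as a unit quaternion [x, y, z, w].
In Python, from station import env, set_gripper, viewer, workorder gives the robot as it stands. Calls block until the motion is done:
- env.reach(position, orientation): joint-space move of the TCP to a pose.
- env.move_l(position, rot=None, rate=150, f_stop=None): straight line of the TCP; rot=None keeps the orientation; rate is the mean speed in mm/s. With f_stop (N) it stops when the force on the tool has changed by that much, and returns True; else False.
- env.move_joints(angles): joint-space move.
- set_gripper(opening): finger opening in mm; the grip force is fixed at half the most; returns when the fingers have stopped.
- env.hold(seconds).
- env.ik(position, orientation): joint angles nearest the present ones, or None.
- env.read_state(): the state.
- viewer.camera(name): name is "side" or "top"; returns the picture (400x640x3 uint8, blue, green, red); there is no depth.
- viewer.camera_params(name): a dict with "fx", "fy", "cx", "cy" (pixels), "dist" ([k1, k2, p1, p2, k3] as OpenCV has them; the pictures are not rectified), "pose" (4x4, takes a point from camera to world coordinates). Camera axes: x right, y up, looking along -z (the intrinsics and any distortion apply to the point x, -y, -z); pixel columns grow to the right and rows downward; lengths in mm; the calibration is good to about 2 mm. A picture is of the moment at which its call begins. camera_params takes no time and is no camera call.
A pose or a line that the arm cannot do raises env.IKError and nothing moves.
- workorder.sign_off(): hands the job in, once; it reports no verdict.
The state is a dict: "time_s": time; "qpos": joint angles; "dq": joint speeds; "tau": joint torques, N m; "tool_pos": TCP position; "orientation": TCP orientation; "force": force on the tool from outside, world axes, zero at the start; "wrist_torque": the same for the moment, N m; "width": finger opening in mm.
Only numpy, scipy, OpenCV 4.12 (cv2) and the standard library are available. Lean on these libraries where they do the work, as an engineer would, in place of code of your own. Each camera call takes 0.05 s, during which the arm holds its last target. There are 200 camera calls.

### The job

The second bearing of this conveyor drive, the one with the black closed end cover, is still loose on its slotted beam: slide it back into line with the first bearing. Then push the steel shaft that lies in the V-blocks through the first bearing, across the gap and into the second until it stands fully home against the end cover. Keep the shaft off the bench, and leave the sprocket, collar, spanner and the other things lying about where they are.

Things in the scene. Friction and masses are not known exactly. Their poses are not given: they have to be found in the camera images.
- frame: Fixed H-shaped frame of 40 mm slotted aluminium beams (tops 40 mm above the bench): a spine along the frame's y axis (y -167 to 180 mm) and two cross-beams along its x axis (x -127 to 127) centred at y = 50 and y = 160. Origin on the bench. The shaft line runs along frame +y at x = 0, 76.5 mm above the bench. The first bearing is bolted on the beam at y = 50.
- rear_vee (a point): Middle of the rear V-block's top, frame y = -143; the other V-block is at y = 2. Both are dark, 50 mm wide, 24 long, on the spine, and hold the shaft on the shaft line. Their tops are 71.5 mm above the bench, 5 mm below the shaft line, so a fingertip pushing on the upper half of the shaft's end passes over them.
- near_mouth (a point): Centre of the first bearing's mouth (frame y = 33, on the shaft line), axes as the frame. Both bearings are green pillow blocks: foot 140 mm long along frame x, 38 wide, 13 high, a bolt head 52 mm either side, up to 28 mm over the beam; round housing of 34 mm radius about the bore, 28 thick (race 34), top 116 mm above the bench. Bore 27 mm with a 3 mm lead-in cone.
- far_bearing (a joint): How far the second bearing stands off the shaft line along frame +x, in m; 0 = in line. It slides stiffly (about 4 N), stays where it is left, can go 48 mm either way and starts 16 to 40 mm to the -x side (the robot's side). Push it on its round housing or foot, or take it across the 28 mm thick housing. The lead-in draws it the last 2 or 3 mm into line as the shaft enters.
- far_mouth (a point): Centre of the second bearing's mouth, moving with it: frame y = 143 (the bearing's middle is at y = 160), 76.5 mm above the bench; axes as the frame. The closed end cover (black, 52 mm wide) stops the shaft's nose 42 mm beyond this point along +y. Otherwise like the first bearing.
- shaft: Bright steel shaft, 25 mm diameter, 200 long, about 0.7 kg, along its own y axis; origin at its middle on the axis, +y towards the nose. It lies loose in the two V-blocks in line with the first bearing, its nose 2 to 17 mm short of the mouth. When home about 50 mm still stands out behind the first bearing.
- shaft_nose (a point): Centre of the shaft's nose face (3 mm chamfer), the end that goes into the bearings.
- shaft_tail (a point): Centre of the shaft's flat tail face, the end to push on; a dark keyway lies near it.
- sprocket: Dark steel chain sprocket lying flat beside the frame, 104 mm across, 29 high. Leave alone.
- collar: Steel shaft collar, ring 45 mm across, 15 high, lying flat. Leave alone.
- spanner: Steel combination spanner lying flat beside the spine, 185 mm long, 9 high. Leave alone.
- spray_can: Blue spray can with red cap standing upright, 66 mm across, 196 high. Leave alone.
- carton: Small cardboard carton, 100 x 100 x 55 mm. Leave alone.
- screwdriver: Screwdriver with red handle lying flat, 200 mm long, 26 high. Leave alone.
- ball_valve: Brass ball valve with red lever, 80 mm long body, 57 high. Leave alone.

How it is judged:
By the outcome, as a careful person would: the job done as asked, in the order asked, and still so for the second after the job is handed in, with the robot touching nothing.
It also fails if it takes over 50 s, if anything falls off the work surface, if the arm or the gripper's body presses on something with over 40 N, if the wrist force passes 120 N, or if a joint passes its speed limit or range.

## Working session

There is one attempt and no reset: what is moved stays moved. The work goes in short steps, each a Python script; the robot and the scene stay as the last script left them, time stands still between calls to the robot, and variables do not carry over. Pictures are saved under pics/ and viewed, about 8 in all and at most 12, crops included, and the job is handed in when it is done.

```bash
ls; mkdir -p pics; python3 - <<'E'
from station import env, viewer
import cv2, numpy as np
np.set_printoptions(precision=4,suppress=True)
for n in("side","top"):
    cv2.imwrite(f"pics/{n}0.png",viewer.camera(n)); print(n,viewer.camera_params(n))
print(env.read_state())
E
```

```text
pics
side {'fx': 452.3242721990191, 'fy': 452.3242721990191, 'cx': 317.1523633541998, 'cy': 201.81390576034798, 'dist': array([-0.0802,  0.    ,  0.    ,  0.    ,  0.    ]), 'pose': array([[ -0.9988,   0.0228,  -0.0427, 534.1669],
       [ -0.0458,  -0.7284,   0.6836, 793.2174],
       [ -0.0155,   0.6847,   0.7286, 883.1423],
       [  0.    ,   0.    ,   0.    ,   1.    ]])}
top {'fx': 432.36422649678434, 'fy': 432.36422649678434, 'cx': 320.1538853509239, 'cy': 196.01287410966336, 'dist': array([-0.0579,  0.    ,  0.    ,  0.    ,  0.    ]), 'pose': array([[  -0.017 ,    0.9924,   -0.1222,  433.7732],
       [  -0.9998,   -0.0175,   -0.0033,    4.8043],
       [  -0.0054,    0.1222,    0.9925, 1255.2159],
       [   0.    ,    0.    ,    0.    ,    1.    ]])}
{'time_s': 0.1, 'qpos': array([-1.188 ,  0.4238,  1.6306, -0.    ,  1.0886, -0.019 ]), 'dq': array([ 0.0012, -0.0026, -0.0005, -0.0008,  0.0002, -0.0014]), 'tau': array([  0.0001, -54.5616, -27.4324,   0.0645,   0.0187,  -0.    ]), 'tool_pos': array([ 244.295 , -574.8582,  301.9851]), 'orientation': array([ 0.9799,  0.1995, -0.0001, -0.0007]), 'force': array([ 0.5957, -0.5858,  1.0065]), 'wrist_torque': array([0.0146, 0.0383, 0.0046]), 'width': 87.91907544454983}
```

View pics/top0.png

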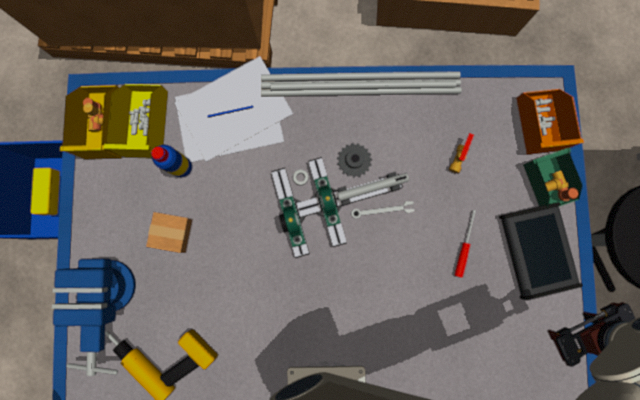

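View pics/side0.png

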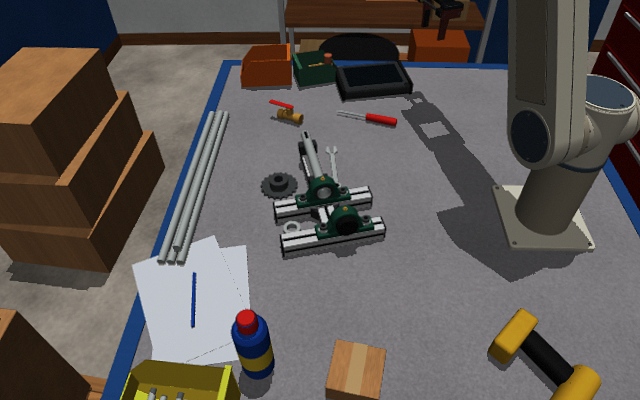

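Top view: first bearing near (326,198), second near (290,218), shaft tail near (405,177), robot base at the bottom. Side view: bearings at (322,188) and (345,220), shaft up to (307,137). I'll zoom in next.

```bash
cat > h.py <<'E'
import numpy as np, cv2
from station import env, viewer, set_gripper, workorder
np.set_printoptions(precision=2,suppress=True)
def ray(n,px):
    p=viewer.camera_params(n); K=np.array([[p['fx'],0,p['cx']],[0,p['fy'],p['cy']],[0,0,1]])
    u=cv2.undistortPoints(np.array([[px]],float),K,p['dist'])[0,0]
    return p['pose'][:3,3],p['pose'][:3,:3]@np.array([u[0],-u[1],-1])
def onplane(n,px,z):
    o,d=ray(n,px); return o+d*(z-o[2])/d[2]
def proj(n,P):
    p=viewer.camera_params(n); K=np.array([[p['fx'],0,p['cx']],[0,p['fy'],p['cy']],[0,0,1]])
    c=p['pose'][:3,:3].T@(np.asarray(P,float)-p['pose'][:3,3])
    return cv2.projectPoints(np.array([[c[0],-c[1],-c[2]]]),np.zeros(3),np.zeros(3),K,p['dist'])[0].ravel()
def crop(src,box,k,out):
    x0,y0,x1,y1=box; im=cv2.resize(src[y0:y1,x0:x1],None,fx=k,fy=k,interpolation=cv2.INTER_CUBIC)
    for x in range(-(-x0//10)*10,x1,10): cv2.putText(im,str(x),((x-x0)*k,9),0,.3,(0,255,255)); cv2.line(im,((x-x0)*k,10),((x-x0)*k,16),(0,255,255))
    for y in range(-(-y0//10)*10,y1,10): cv2.putText(im,str(y),(0,(y-y0)*k),0,.3,(0,255,255)); cv2.line(im,(20,(y-y0)*k),(26,(y-y0)*k),(0,255,255))
    cv2.imwrite(out,im)
E
python3 - <<'E'
from h import *
t=cv2.imread('pics/top0.png'); s=cv2.imread('pics/side0.png')
crop(t,(262,145,422,265),5,'pics/topc.png'); crop(s,(255,120,395,260),4,'pics/sidec.png')
E
```

```text
(no output)
```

View pics/topc.png

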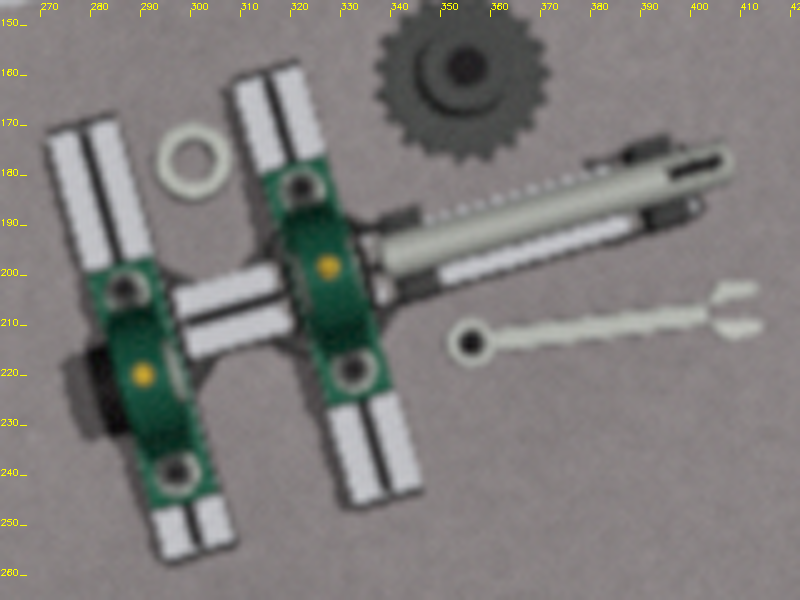

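View pics/sidec.png

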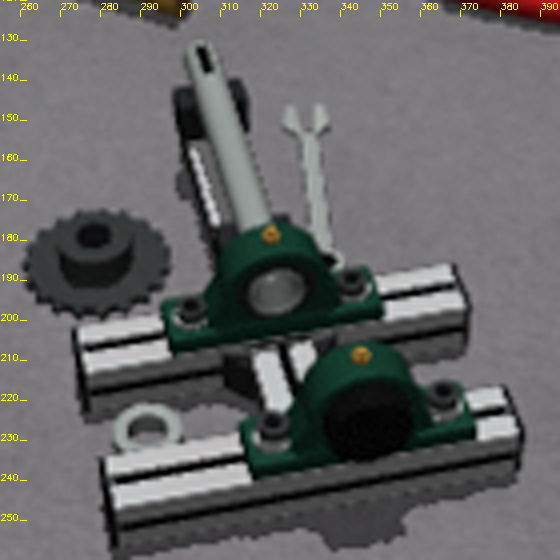

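```bash
cat >> h.py <<'E'
def nipples(im,n,box):
    hsv=cv2.cvtColor(im,cv2.COLOR_BGR2HSV); m=cv2.inRange(hsv,(15,120,90),(32,255,255)); k=np.zeros_like(m)
    x0,y0,x1,y1=box; k[y0:y1,x0:x1]=m[y0:y1,x0:x1]
    N,l,st,c=cv2.connectedComponentsWithStats(k); return [(c[i],st[i,4]) for i in range(1,N)]
def tri(a,b):
    (o1,d1),(o2,d2)=ray('top',a),ray('side',b); A=np.c_[d1,-d2]; t=np.linalg.lstsq(A,o2-o1,rcond=None)[0]
    p,q=o1+d1*t[0],o2+d2*t[1]; return (p+q)/2,np.linalg.norm(p-q)
E
python3 - <<'E'
from h import *
t=cv2.imread('pics/top0.png'); s=cv2.imread('pics/side0.png')
nt=nipples(t,'top',(262,180,350,240)); ns=nipples(s,'side',(255,160,395,260)); print(nt,ns)
c=lambda x,y:(262+x/5,145+y/5)
W=lambda x,y,z=40:onplane('top',c(x,y),z)
b1p,b1m=(W(232,82)+W(297,62))/2,(W(352,508)+W(424,490))/2
b2p,b2m=(W(47,135)+W(113,117))/2,(W(167,563)+W(238,543))/2
print('len',np.linalg.norm(b1p-b1m),np.linalg.norm(b2p-b2m))
c1,c2=(b1p+b1m)/2,(b2p+b2m)/2; print('c',c1,c2,np.linalg.norm(c1-c2))
ex=(b1p-b1m)+(b2p-b2m); print('ang x',np.arctan2(ex[1],ex[0]),'ang y',np.arctan2(*(c2-c1)[[1,0]])-np.pi/2)
th=np.arctan2(ex[1],ex[0]); R=np.array([[np.cos(th),-np.sin(th)],[np.sin(th),np.cos(th)]])
O=((c1+c2)/2)[:2]-R@[0,105]; print('O',O,'th',th)
F=lambda P:R.T@(np.asarray(P)[:2]-O)
for a,z in((c(722,160),76.5),(c(378,252),76.5)): print('shaft ends',F(onplane('top',a,z)))
for a in nt: print('nip top z117',F(onplane('top',a[0],117)))
for a in nt:
  for b in ns:
    P,e=tri(a[0],b[0]); 
    if e<20: print('tri',P,F(P),e)
print('boltheads b2',F(W(127,287,66)),F(W(178,472,66)),'b1',F(W(301,187,66)),F(W(354,370,66)))
print('side tail tri',tri(c(730,160),(303,130)))
for P in([0,-167],[0,-100]): w=R@P+O; print(w, env.ik([*w,250],[1,0,0,0]) is not None)
E
```

```text
[(array([327.31, 197.92]), np.int32(13)), (array([290.29, 219.5 ]), np.int32(14))] [(array([322.36, 178.09]), np.int32(11)), (array([344.86, 208.36]), np.int32(14))]
len 252.75825281434325 252.0205442019674
c [567.21 -10.6   40.  ] [538.37  94.39  40.  ] 108.87319716170707
ang x 0.2652343696632161 ang y 0.268033322321255
O [580.31 -59.44] th 0.2652343696632161
shaft ends [   0.82 -177.71]
shaft ends [ 4.77 19.59]
nip top z117 [ 1.48 50.48]
nip top z117 [-26.27 160.28]
tri [569.65 -10.44 112.11] [ 2.56 50.08] 1.1240603758347398
tri [513.92  88.65 112.11] [-25.26 160.31] 1.267695839382889
boltheads b2 [ 25.98 157.81] [-80.02 158.49] b1 [52.84 49.69] [-53.19  50.1 ]
side tail tri (array([ 630.16, -233.57,   85.66]), np.float64(7.989236065761044))
[ 624.09 -220.6 ] True
[ 606.53 -155.94] True
```

Geometry is consistent: beams measure 252 mm against 254, and the axes agree to 0.003 rad. The second bearing is about 27 mm towards −x. Next I'll push its housing to just short of the line and look.

```bash
cat >> h.py <<'E'
th=0.2665; Rf=np.array([[np.cos(th),-np.sin(th)],[np.sin(th),np.cos(th)]]); O=np.array([580.7,-59.3])
w=lambda x,y,z:[*(Rf@[x,y]+O),z]          # frame -> world
F=lambda P:Rf.T@(np.asarray(P)[:2]-O)
q=lambda a:[np.cos(a/2),np.sin(a/2),0,0]   # tool down, tool x at yaw a
T=env.tips_ahead
E
python3 - <<'E'
from h import *
print(T)
set_gripper(0)
env.reach(w(-92,160,250),q(th)); 
env.move_l(w(-92,160,T+75),rate=150)
print(F(env.read_state()['tool_pos']),env.read_state()['force'])
env.move_l(w(-47,160,T+75),rate=40)
s=env.read_state(); print(F(s['tool_pos']),s['tool_pos'][2],s['force'],s['time_s'],s['width'])
env.move_l(w(-75,160,T+75)); env.move_l(w(-75,160,260),rate=250)
env.reach(w(-60,-60,260),q(th))
s=env.read_state();print(s['time_s'])
for n in('top','side'): cv2.imwrite(f'pics/{n}1.png',viewer.camera(n))
t=cv2.imread('pics/top1.png'); print(nipples(t,'top',(262,180,350,240)), nipples(cv2.imread('pics/side1.png'),'side',(255,160,395,260)))
for a in nipples(t,'top',(262,180,350,240)): print(F(onplane('top',a[0],113)))
a=t[140:270,255:425]; b=cv2.imread('pics/side1.png')[120:260,255:395]
cv2.imwrite('pics/c1.png',np.hstack([cv2.resize(a,(0,0),fx=2.7,fy=2.7),cv2.resize(b,(338,351))]))
E
```

```text
80.0
[-91.63 159.81] [ 0.41 -0.35 -0.21]
[-46.98 160.01] 154.95813942202628 [-2.45 -1.91  0.95] 5.9167 0.2761980094743849
7.7
[(array([327.2, 198. ]), np.int32(10)), (array([287.85, 211.46]), np.int32(13))] [(array([335.19, 209.88]), np.int32(16))]
[ 1.46 50.6 ]
[ -3.78 160.9 ]
```

View pics/c1.png

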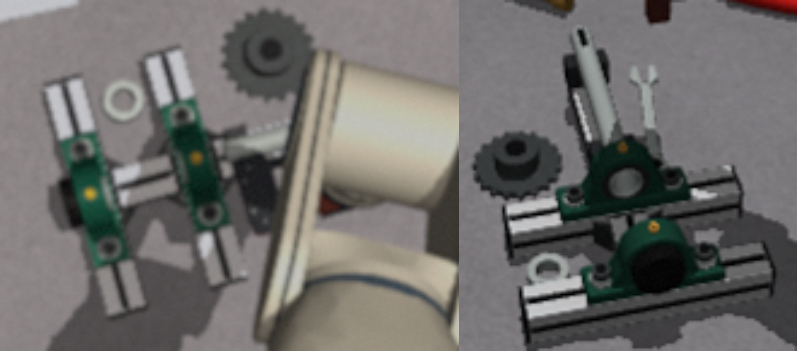

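The second bearing has moved as intended, and its nipple is still about 5 mm short of the first one's line. I'll push another 4.7 mm, then measure from the nipples and the bolt heads.

```bash
python3 - <<'E'
from h import *
env.reach(w(-75,160,220),q(th)); 
env.move_l(w(-75,160,T+75),rate=150)
env.move_l(w(-42.3,160,T+75),rate=40); env.hold(.2)
s=env.read_state(); print(F(s['tool_pos']),s['force'])
env.move_l(w(-75,160,T+75)); env.move_l(w(-75,160,260),rate=250)
env.reach(w(-40,-215,260),q(th+np.pi/2))
print(env.read_state()['time_s'],env.read_state()['qpos'])
for n in('top','side'): cv2.imwrite(f'pics/{n}2.png',viewer.camera(n))
t=cv2.imread('pics/top2.png'); s=cv2.imread('pics/side2.png')
for a in nipples(t,'top',(262,180,350,240)): print('top',F(onplane('top',a[0],113)))
for a in nipples(s,'side',(255,160,395,260)): print('side',F(onplane('side',a[0],113)),a)
crop(t,(262,145,422,265),5,'pics/topc2.png')
E
```

```text
[-42.52 160.02] [-3.63 -1.3   1.63]
13.25 [-0.45  0.52  1.58  0.    1.04 -0.72]
top [ 1.89 50.04]
top [  1.5  160.37]
side [ 3.13 51.23] (array([322.33, 178.25]), np.int32(12))
side [  2.72 159.76] (array([333.21, 210.07]), np.int32(14))
```

View pics/topc2.png

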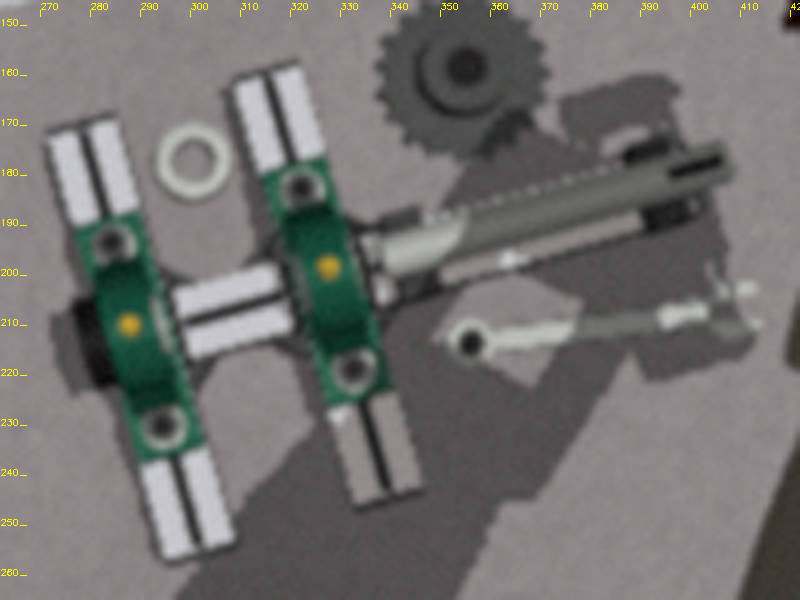

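Picture 5: both nipples are now in line to within 0.4 mm in both views, and the shaft is still seated with its tail at about (408,178). Next is the shaft push, stopping on force.

```bash
python3 - <<'E'
from h import *
A=q(th+np.pi/2); Z=T+76
env.reach(w(.8,-215,220),A); env.move_l(w(.8,-215,Z),rate=150)
def rep(l): s=env.read_state(); print(l,F(s['tool_pos']),s['tool_pos'][2],'F',Rf.T@s['force'][:2],s['force'][2],s['time_s'])
rep('start')
for y in(-110,-60,-32):
    h=env.move_l(w(.8,y,Z),rate=50,f_stop=25); rep(h)
    if h: break
else:
    h=env.move_l(w(.8,-18,Z),rate=15,f_stop=30); rep(h)
env.hold(.2); rep('hold')
E
```

```text
start [   0.83 -215.43] 156.85984560374706 F [-0.02 -0.15] 0.678557596502769 14.2667
False [   1.07 -110.04] 156.4105167048048 F [-0.31 -5.33] 0.6397467529970898 16.5167
False [  1.  -59.6] 156.2158773639488 F [ 1.44 -1.3 ] 1.3101122349191292 17.6667
False [  0.33 -31.5 ] 155.72080415759174 F [0.55 1.24] -0.0017639503672128957 18.375
True [  0.8  -26.95] 156.3209927714775 F [-0.52 -4.28] 0.6326632394315109 19.0167
hold [  0.8  -26.98] 156.26242290063328 F [-1.55 -3.29] 2.9835205025476452 19.2167
```

The push stopped on force 2 mm from the predicted place, which is within frame error. I'll press once more to confirm it's a hard stop, then retreat and look.

```bash
python3 - <<'E'
from h import *
Z=T+76
def rep(l): s=env.read_state(); print(l,F(s['tool_pos']),'F',Rf.T@s['force'][:2],s['time_s'])
h=env.move_l(w(.8,-18,Z),rate=10,f_stop=45); rep(h); env.hold(.2); rep('hold')
env.move_l(w(.8,-50,Z),rate=80); env.move_l(w(.8,-50,260),rate=200); env.reach(w(-100,-300,300),q(th+np.pi/2)); rep('away')
for n in('top','side'): cv2.imwrite(f'pics/{n}3.png',viewer.camera(n))
t=cv2.imread('pics/top3.png'); s=cv2.imread('pics/side3.png')
for a in nipples(t,'top',(262,180,350,240)): print('top',F(onplane('top',a[0],113)))
for P in((0,-15,76.5),(0,33,76.5)): print(P,proj('top',w(*P)),proj('side',w(*P)))
crop(t,(262,145,422,265),5,'pics/topc3.png'); crop(s,(255,120,395,260),4,'pics/sidec3.png')
E
```

```text
False [  1.69 -25.41] F [ -6.07 -42.77] 20.2583
hold [  1.7  -25.43] F [ -6.66 -41.6 ] 20.4583
away [ -99.63 -298.85] F [0.2  0.12] 22.7333
top [ 1.89 50.04]
top [  1.12 160.16]
(0, -15, 76.5) [350.11 193.42] [317.86 171.08]
(0, 33, 76.5) [333.36 198.29] [322.01 183.59]
```

View pics/topc3.png

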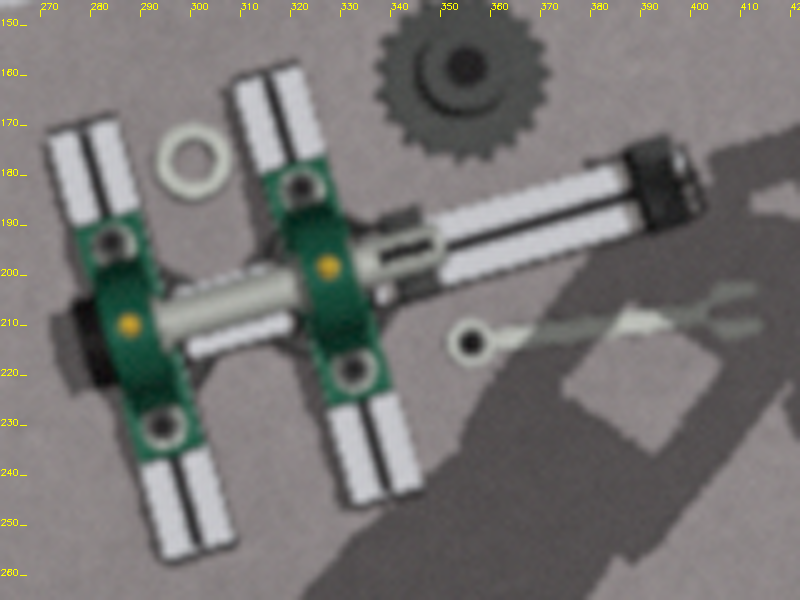

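View pics/sidec3.png

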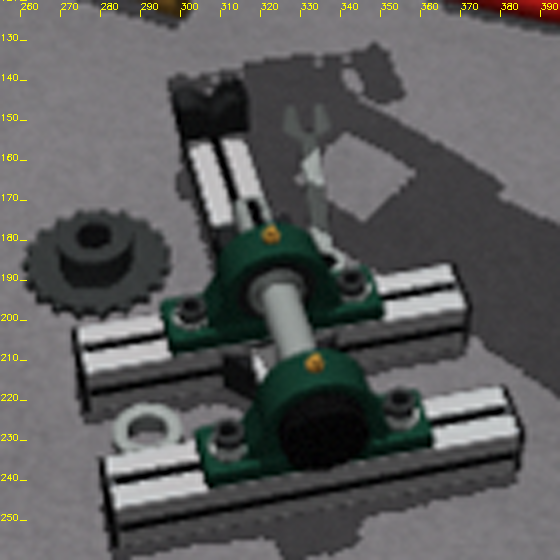

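The tail is at about (350,194), against (350.1,193.4) predicted for home. Under a steady 42 N the tail stood at frame y ≈ −15.4, against −15 nominal. Handing in.

```bash
python3 -c "
from h import *
workorder.sign_off(); print(env.read_state()['time_s'])"
```

```text
the job is handed in; nothing more can be done
the job is handed in; nothing more can be done
```

The second bearing is back in line and the shaft is pushed fully home against the end cover. I handed the job in at about 23 s on the robot's clock.

- **Bearing:** I slid it along the beam with closed fingertips in two pushes. The first left it about 5 mm short. After the second, both camera views showed it within 0.4 mm of the first bearing's line, and after the shaft went in it read within 0.8 mm.
- **Shaft:** I pushed it on the upper half of its tail, through the first bearing, across the gap and into the second.
    - **First stop:** the push tripped its 30 N force limit about 2 mm short of the predicted home position, so I pressed again.
    - **Second press:** it moved on about 1.5 mm and then held still at about 42 N, with the target 7 mm further on. The tail then stood at y ≈ −15.4 mm in the frame, against −15 expected.
    - **Picture:** the top view shows the tail within a pixel of the predicted home position.
- **Surroundings:** the sprocket, collar and spanner look unmoved in the last pictures. I did not check the spray can, carton, screwdriver or ball valve again, but the planned moves kept the arm well away from them. The arm was clear of everything at hand-in.

The only disagreement was in the camera measurements. They put the first bearing 1.5 to 3 mm off its nominal position sideways, about what the calibration error allows, so I aligned the second bearing to the first instead.

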